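# Clamp a sample cassette upright in the rack

## Robot

A 6-joint arm with a two-finger parallel gripper is mounted at the origin on the work surface. World frame = base frame: x ahead of the robot, y to its left, z up, the work surface at z = 0. Lengths are in mm, angles in degrees, forces in N, time in s.
With the tool pointing down it reaches from about 300 to 850 mm from the base axis. Payload 4.2 kg.
Tool frame: the origin (TCP) lies on the centre line of the jaws, within the pads' length; the fingertips stand 14 mm ahead of it and the grasp point (between the pads) lies 5 mm behind it; z points along the fingers, y is the line along which they close (so a half turn about z gives the same grasp; the last joint's range is limited). The gripper opens to 91 mm and grips with 3 to 60 N. Pads are 32 mm wide; open, the fingers measure 118 mm over their backs; the gripper's body (76 mm by 178 mm) begins 60 mm behind the grasp point.
Start: joints at [69.156, 18.312, 89.639, -0, 72.044, -1.146], TCP at [193.816, 541.366, 227.976] pointing down, gripper open.
Joint ranges: [-177.97, 177.97], [-48.28, 115.42], [12.27, 149.76], [-77.06, 257.06], [2.81, 150.46], [-146.56, 146.56]. Speed limits (degrees/s): [147.25, 147.25, 180, 180, 180, 180].

## Interface

Orientations are given as [roll, pitch, yaw] about the fixed x, y, z axes, in that order (R = Rz(yaw) Ry(pitch) Rx(roll)).
In Python, from workcell import * gives the robot as it stands. The module is installed in compiled form; this text tells all that it offers.
- The arm moves only by the shell command python3 -m crank 'ROWS' [FORCE]. ROWS is JSON, a list of rows, each an object of numbers: "grip": the finger opening in m, from 0 to 0.0912; "x", "y", "z": the shift along the tool's x, y, z in m; "yaw": the turn about the tool's z in rad. In form: [{"grip": .., "x": .., "y": .., "z": .., "yaw": ..}, ...]. A call has exactly 5 rows; each row is the pose to reach, as a shift and turn from the pose commanded when the call began, along the tool's axes at that moment; what a row does not reach only later rows make up. A row lasts 1/12 s, in which the tool goes at most 41.7 mm and 7.16 degrees, less where a joint would pass 70% of its speed; a pose out of reach is approached as far as the arm can. A call with a gripper value outside its range is refused whole. The fingers move at their own pace and stop on an object; FORCE is the grip in N (left out, the last holds). Time passes only in rows, so rows that repeat a pose let the fingers close, or fill a call up. It gives the time, the measured TCP pose, the force, the opening and the grip force at its end, in the units of the state.
- state(): the state, without advancing time (a new reading comes with each control period).
- grab_frame(name): name is "scene" or "top"; returns the picture (480x640x3 uint8, red, green, blue); there is no depth.
- camera_model(name): a dict with "intrinsics" (3x3 intrinsics, pixels), "R" (3x3) and "t" (3): a world point X has camera coordinates R X + t. Camera axes: x right, y down, z forward; pixel columns grow to the right and rows downward; lengths in mm; the calibration is good to about 2 mm. A picture is of the moment at which its call begins. camera_model takes no time and is no camera call.
- job_done(): hands the job in; it is judged then, once.
The state is a dict: "time_s": time; "qpos": joint angles; "qvel": joint speeds; "effort": joint torques, N m; "ee_pos": TCP position; "ee_rot": TCP orientation; "force": force on the tool from outside, world axes, zero at the start; "torque": the same for the moment, N m; "gripper_width": finger opening in mm; "gripper_force": force on a finger pad.
Only numpy, scipy, OpenCV 4.12 (cv2) and the standard library are available. Lean on these libraries where they do the work, as an engineer would, in place of code of your own. Each camera call takes 0.05 s, during which the arm holds its last target. There are 200 camera calls.

## Task

Stand the blue sample cassette that lies on the bench upright in the empty slot of the white rack, yellow end up, and let go of it; then press the rack's red lever down until its detent holds it. The sloping metal stand is there to lean the cassette in while you change your grip. Leave the other lab ware where it stands.

Things in the scene. Friction and masses are not known exactly. Their poses are not given: they have to be found in the camera images.
- cassette: blue flat rigid cassette, 110 x 60 x 14 mm, 0.14 kg, with a yellow band 22 mm wide round one end. Origin: centre of its underside as it lies at the start. x: along the 110 mm length towards the yellow end; y: along the 60 mm width; z: through the 14 mm thickness (up at the start).
- cas_foot (a point): centre of the cassette's plain (blue) 60 x 14 mm end face; axes as the cassette's
- cas_top (a point): centre of the cassette's yellow 60 x 14 mm end face; axes as the cassette's
- stand: fixed metal lean stand: a 44 mm wide backrest slopes up at 45 degrees towards its +x, 62 mm long from the corner at its foot, where a ledge square to it, 16 mm high, carries the cassette's lower end. A cassette leaning in it sticks out 48 mm past the backrest's top and 8 mm each side. Origin: on the bench under it, z up. Foot plate 100 x 60 mm (x from -75 to +25 mm).
- stand_corner (a point): the inner corner between backrest and ledge of the stand, mid-width: stand frame (-45, 0, 30) mm; axes as the stand's
- rack: fixed white clamp rack, base plate 90 x 200 x 12 mm (y from -110 to +90 mm). Origin: on the bench under the empty clamp slot. Both slots run along the rack's x; the empty clamp slot is at y = 0, the storage slot with the grey cassette at y = -85 mm; the lever is on the +y side. z up.
- clamp_slot (a point): centre of the empty slot's floor: rack frame (0, 0, 12) mm, axes as the rack's. Slot 17 mm wide (y), walls 6 mm thick, 70 mm long (x), open ends; above the floor the +y wall is 25 mm and the -y wall (fence) 53 mm high, the top 7 mm being flared lead-in lips. Pressing the lever swings its black rubber jaw in from +y and clamps the cassette against the fence.
- clamp_lever (a joint): angle of the clamp lever (rad): 0 = up (start), sprung; 0.55 = fully down, handle level, held by the detent. Let go below about 0.42 it springs back up; beyond that it snaps down and stays. Pressing takes about 10 N at the red pad. Hinge parallel to the rack's x at rack y = 60, z = 85 mm; pad 98 mm from the hinge.
- lever_pad (a point): centre of the top face of the red pad (34 x 38 mm) at the lever's outer end; moves with the lever, starting near rack frame (0, 138, 145) mm and ending at (0, 158, 95) mm
- stored: bystander: grey cassette of the same size with a green band, standing in the rack's storage slot; its top is 122 mm above the bench. Origin on the centre of one face.
- beaker: bystander: glass beaker, 80 mm across, 100 mm tall; origin under its centre
- bottle: bystander: white bottle with blue cap, 66 mm across, 170 mm tall; origin under its centre
- tubes: bystander: white test-tube rack with tubes, 200 x 100 mm (x, y), 166 mm tall; origin under its centre

How it is judged (in metres and radians):
On the way:
1. cassette let go in the empty slot, yellow end up, on the floor within 4 mm, centred within 12 mm along, 5 mm across, in line within 0.12 rad, upright within 0.2 rad, lever still up (under 0.15 rad) (z of cas_foot in the frame of clamp_slot below 0.004 m and x of cas_foot in the frame of clamp_slot between -0.012 and 0.012 m and y of cas_foot in the frame of clamp_slot between -0.005 and 0.005 m and angle between the y axis of cassette and the x axis of rack, either way round below 0.12 rad and angle between cassette's own x axis and vertical below 0.2 rad and contact force between the fingers and cassette below 0.1 N and value of joint clamp_lever below 0.15 rad), for 0.2 s.
At the end, for the whole second after the job is handed in: Lever held down by its detent (0.5 rad or more); cassette at rest in the clamp slot, yellow end up, upright within 0.08 rad, foot within 4 mm of the slot floor, 12 mm of centre along and 5 mm across, in line within 0.12 rad; robot touches nothing (z of cas_foot in the frame of clamp_slot below 0.004 m and x of cas_foot in the frame of clamp_slot between -0.012 and 0.012 m and y of cas_foot in the frame of clamp_slot between -0.005 and 0.005 m and angle between the y axis of cassette and the x axis of rack, either way round below 0.12 rad and angle between cassette's own x axis and vertical below 0.08 rad and value of joint clamp_lever above 0.5 rad and velocity of joint clamp_lever below 0.05 rad/s and linear speed of cassette below 0.02 m/s).
It fails at once if the stored grey cassette is moved by more than 20 mm (distance of stored from where it was at the start of the episode above 0.02 m).
It fails at once if the beaker, the bottle or the test-tube rack is moved by more than 30 mm (distance of any of beaker, bottle, tubes from where it was at the start of the episode above 0.03 m).
It also fails if it takes over 67 s, if anything falls off the work surface, if the arm or the gripper's body presses on something with over 40 N, if the wrist force passes 120 N, or if a joint passes its speed limit or range.

## Working session

There is one attempt and no reset: what is moved stays moved. The work goes in short steps, Python scripts to look and compute and a shell command to move; the robot and the scene stay as the last step left them, time stands still between calls to the robot, and variables do not carry over. Pictures are saved under pics/ and viewed, at most 10 in all, crops included, and the job is handed in when it is done.

```bash
mkdir -p pics
python3 - <<'E'
from workcell import *
import cv2
for n in("scene","top"):
    f=grab_frame(n); cv2.imwrite(f"pics/{n}0.png",f[:,:,::-1]); c=camera_model(n); print(n,c["intrinsics"],c["R"],c["t"])
s=state();print(s["time_s"],s["ee_pos"],s["ee_rot"],s["force"])
E
```

```text
scene [[491.89543503   0.         320.80706542]
 [  0.         491.89543503 238.13368923]
 [  0.           0.           1.        ]] [[-0.66161109  0.74982306  0.00601103]
 [ 0.53111745  0.47426352 -0.7021313 ]
 [-0.52932505 -0.4613453  -0.71202212]] [ 292.04619578 -267.30500352 1383.29656724]
top [[512.13055295   0.         310.25159208]
 [  0.         512.13055295 234.10318593]
 [  0.           0.           1.        ]] [[-9.43698857e-03 -9.99955047e-01 -9.20743486e-04]
 [-9.81036080e-01  9.43670214e-03 -1.93595345e-01]
 [ 1.93595331e-01 -9.23674478e-04 -9.81081034e-01]] [  94.53482208  560.73608853 1011.45357172]
0.1 [193.65101928 540.96599633 227.21784125] [-1.79910849e+02 -4.65056661e-04  1.60305574e+02] [ 0.81501489 -0.46968773 -0.74168833]
```

View pics/top0.png

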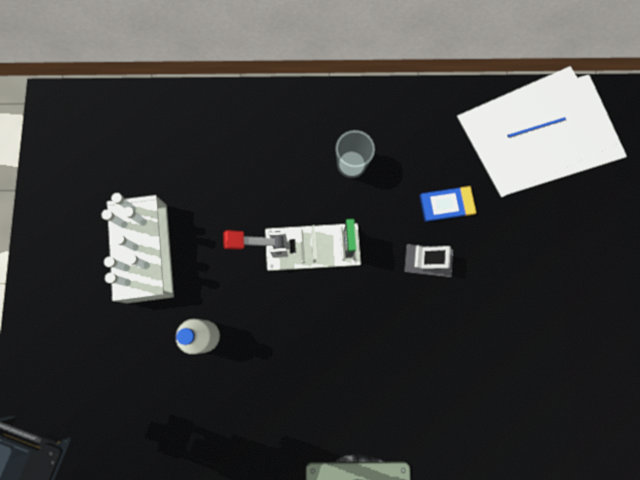

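View pics/scene0.png

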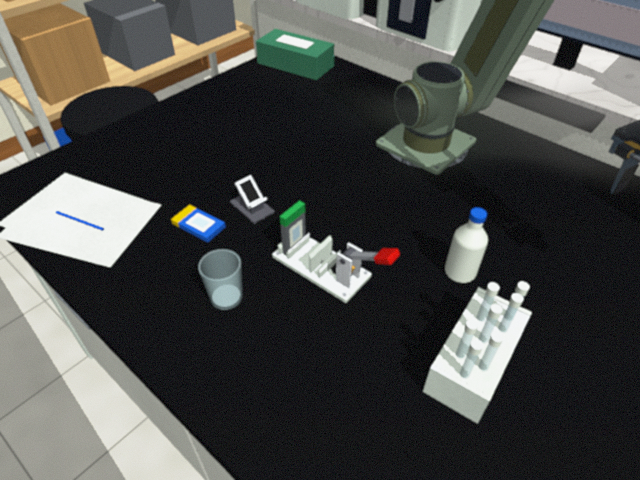

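The top view shows the cassette at about (448,203), yellow end right, the stand at (430,259), the rack at (312,246) with its red pad at (233,240), and the beaker at (355,155). The scene view shows the same layout: cassette (198,222), rack (322,266), pad (388,256).

```bash
cat > h.py <<'E'
import numpy as np, cv2
from workcell import *
def ray(n,p,z):
    c=camera_model(n);K=np.array(c["intrinsics"]);R=np.array(c["R"]);t=np.array(c["t"])
    o=-R.T@t; d=R.T@np.linalg.solve(K,[p[0],p[1],1.]); return o+d*(z-o[2])/d[2]
def tri(p,q):
    A=[];b=[]
    for n,u in(("scene",p),("top",q)):
        c=camera_model(n);P=np.array(c["intrinsics"])@np.c_[c["R"],c["t"]]
        for i in(0,1): r=u[i]*P[2]-P[i];A.append(r[:3]);b.append(-r[3])
    x=np.linalg.lstsq(np.array(A),np.array(b),rcond=None); return x[0],x[1]
def big(m,k=1):
    c=sorted(cv2.findContours(m.astype(np.uint8),cv2.RETR_EXTERNAL,cv2.CHAIN_APPROX_NONE)[0],key=cv2.contourArea)[-k:]
    return c
def proj(n,X):
    c=camera_model(n);v=np.array(c["intrinsics"])@(np.array(c["R"])@X+c["t"]);return v[:2]/v[2]
E
python3 - <<'E'
from h import *
np.set_printoptions(precision=1,suppress=True)
for n in("scene","top"):
    f=cv2.imread(f"pics/{n}0.png");h=cv2.cvtColor(f,cv2.COLOR_BGR2HSV);H,S,V=cv2.split(h)
    roi=np.zeros(H.shape,bool)
    if n=="top": roi[180:300,215:490]=1
    else: roi[190:310,160:410]=1
    def rep(nm,m,z):
        c=big(m&roi)[0];r=cv2.minAreaRect(c);print(n,nm,cv2.contourArea(c),np.array(r[0]));
        print([ray(n,p,z)[:2] for p in cv2.boxPoints(r)],ray(n,r[0],z))
    yel=(H>18)&(H<35)&(S>120)&(V>80); blue=(H>100)&(H<128)&(S>110)&(V>60)
    rep("yel",yel,14)
    b=blue|yel; 
    rep("cas",cv2.morphologyEx((b&roi).astype(np.uint8),cv2.MORPH_CLOSE,np.ones((5,5)))>0,14)
    rep("red",((H<8)|(H>172))&(S>150)&(V>80),145)
    rep("green",(H>45)&(H<80)&(S>120)&(V>50),122)
f=cv2.imread("pics/top0.png")[212:280,220:370];a=cv2.resize(f,None,fx=5,fy=5,interpolation=cv2.INTER_CUBIC)
cv2.imwrite("pics/ctop.png",a)
f=cv2.imread("pics/scene0.png")[195:305,265:405];a=cv2.resize(f,None,fx=5,fy=5,interpolation=cv2.INTER_CUBIC)
cv2.imwrite("pics/cscene.png",a)
E
```

```text
scene yel 186.0 [182.  213.6]
[array([ 676.2, -260.4]), array([ 603.5, -284.2]), array([ 607.4, -251.9]), array([ 679. , -229.8])] [ 642.3 -256.2   14. ]
scene cas 1147.0 [197.8 222.9]
[array([ 683.2, -253. ]), array([ 613.2, -300.5]), array([ 592.2, -154.1]), array([ 660. , -115.7])] [ 637.8 -203.6   14. ]
scene red 316.5 [386.5 256. ]
[array([538.2, 213.5]), array([507.8, 247.6]), array([539.9, 270.1]), array([569.3, 237.1])] [539.  242.2 145. ]
scene green 352.0 [292.  212.9]
[array([584.3,   2.7]), array([505.3,  -0. ]), array([518.4,  34.6]), array([595.1,  35.9])] [551.7  18.5 122. ]
top yel 269.5 [468.4 199.9]
[array([ 673.3, -242.4]), array([ 677.8, -265.6]), array([ 612.4, -273.6]), array([ 608. , -250.7])] [ 642.7 -258.1   14. ]
top cas 1489.5 [447.4 203.2]
[array([ 660.4, -149.3]), array([ 677.6, -268.6]), array([ 611.3, -273.5]), array([ 594.5, -155.5])] [ 635.7 -211.6   14. ]
top red 340.0 [233. 239.]
[array([553.4, 255.5]), array([553. , 217.4]), array([518.2, 216.8]), array([518.6, 254.7])] [535.8 236.1 145. ]
top green 207.5 [349.5 234.5]
[array([579.9,  20.8]), array([579.7,   3.2]), array([514.2,   4.9]), array([514.4,  22.3])] [546.8  12.8 122. ]
```

View pics/ctop.png

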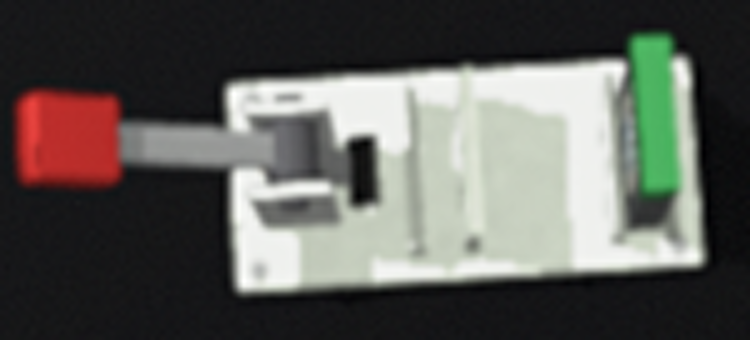

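View pics/cscene.png

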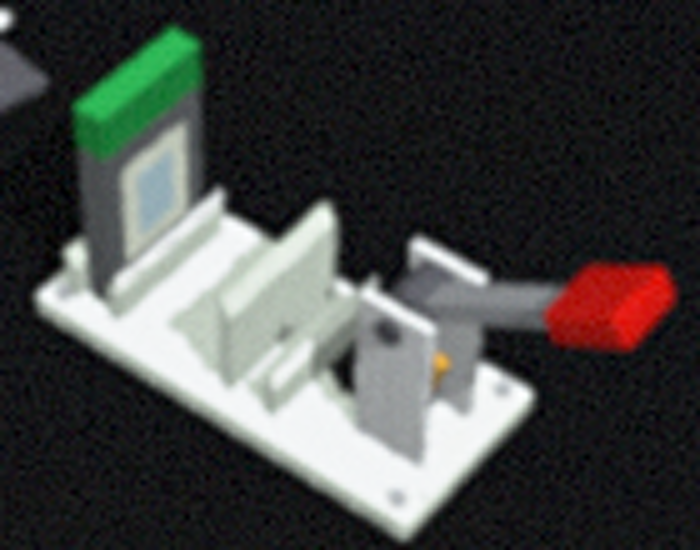

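The crops show the base-plate corners, in crop pixels, at (225,80), (690,56), (705,265) and (236,292) in the top view. The scene view shows the fence between about (222,300) and (335,205), with the lower wall on the lever side.

Run:
```python
from h import *
np.set_printoptions(precision=1,suppress=True)
t=lambda u,v:((u+.5)/5-.5+220,(v+.5)/5-.5+212)
s=lambda u,v:((u+.5)/5-.5+265,(v+.5)/5-.5+195)
W=np.array([ray("top",t(*p),12)[:2] for p in((225,80),(690,56),(705,265),(236,292))]);Lc=np.array([[45,90],[45,-110],[-45,-110],[-45,90]])
W2=np.array([ray("scene",s(*p),12)[:2] for p in((38,297),(408,530),(535,398))]);L2=np.array([[45,-110],[45,90],[-45,90]])
def fit(L,W):
    a,b=L.mean(0),W.mean(0);U,_,V=np.linalg.svd((L-a).T@(W-b));R=V.T@U.T;tt=b-R@a
    print("yaw",np.degrees(np.arctan2(R[1,0],R[0,0])),"org",tt,"res",(W-(L@R.T+tt)).ravel());return R,tt
fit(Lc,W);fit(L2,W2);R,o=fit(np.r_[Lc,L2],np.r_[W,W2])
for nm,w in(("fence a",ray("scene",s(222,297),65)),("fence b",ray("scene",s(328,203),65)),("fence top a",ray("top",t(468,68),65)),("fence top b",ray("top",t(473,243),65)),("green near",ray("scene",s(75,103),122)),("green far",ray("scene",s(178,28),122)),("gtop ctr",ray("top",t(652,115),122)),("red",ray("top",t(80,140),145))):
    print(nm,R.T@(w[:2]-o))
```

```text
yaw 2.6668144517580328 org [543.2  94.7] res [ 1.4  1.5  0.9 -1.  -0.9 -0.8 -1.3  0.3]
yaw 2.4579158199844735 org [541.7  99.5] res [-0.1  0.1 -0.7  0.   0.7 -0.1]
yaw 2.7210380413288155 org [542.6  96.7] res [ 2.1 -0.6  1.4 -3.1 -0.4 -2.8 -0.6 -1.7 -1.5  2.7 -1.1  2.6  0.2  2.9]
fence a [ 30.8 -13.6]
fence b [-38.5 -13.3]
fence top a [ 35.  -15.5]
fence top b [-38.  -13.3]
green near [ 26.3 -93.3]
green far [-34.8 -90.9]
gtop ctr [ -0. -85.]
red [ -1.7 134.6]
```

```bash
python3 -m crank '[{"grip":0.085,"x":-0.02,"y":-0.017,"z":-0.02,"yaw":0},{"grip":0.085,"x":-0.047,"y":-0.04,"z":-0.04,"yaw":0},{"grip":0.085,"x":-0.077,"y":-0.066,"z":-0.04,"yaw":0},{"grip":0.085,"x":-0.107,"y":-0.092,"z":-0.04,"yaw":0},{"grip":0.085,"x":-0.137,"y":-0.118,"z":-0.04,"yaw":0}]' 10
python3 -m crank '[{"grip":0.085,"x":-0.0275,"y":-0.0237,"z":0,"yaw":0},{"grip":0.085,"x":-0.055,"y":-0.0474,"z":0,"yaw":0},{"grip":0.085,"x":-0.0825,"y":-0.0711,"z":0,"yaw":0},{"grip":0.085,"x":-0.11,"y":-0.095,"z":0,"yaw":0},{"grip":0.085,"x":-0.1375,"y":-0.1187,"z":0,"yaw":0}]'
```

```text
time_s: 0.52
ee_pos: [283.4, 382.5, 267.9]
ee_rot: [180.0, 0.0, 160.4]
force: [0.6, -0.6, -0.4]
gripper_width: 85.1
gripper_force: 0.0
time_s: 0.93
ee_pos: [372.7, 224.2, 267.8]
ee_rot: [-180.0, -0.0, 160.3]
force: [-0.7, 0.3, -0.1]
gripper_width: 84.8
gripper_force: 0.0
```

```bash
python3 -m crank '[{"grip":0.085,"x":-0.0275,"y":-0.0237,"z":0,"yaw":0},{"grip":0.085,"x":-0.055,"y":-0.0474,"z":0,"yaw":0},{"grip":0.085,"x":-0.0825,"y":-0.0711,"z":0,"yaw":0},{"grip":0.085,"x":-0.11,"y":-0.095,"z":0,"yaw":0},{"grip":0.085,"x":-0.1375,"y":-0.1183,"z":0,"yaw":0}]'
python3 -m crank '[{"grip":0.085,"x":-0.0275,"y":-0.0237,"z":0,"yaw":0},{"grip":0.085,"x":-0.055,"y":-0.0474,"z":0,"yaw":0},{"grip":0.085,"x":-0.0825,"y":-0.0711,"z":0,"yaw":0},{"grip":0.085,"x":-0.11,"y":-0.095,"z":0,"yaw":0},{"grip":0.085,"x":-0.1375,"y":-0.1183,"z":0,"yaw":0}]'
python3 -m crank '[{"grip":0.085,"x":-0.0275,"y":-0.0237,"z":0,"yaw":0},{"grip":0.085,"x":-0.055,"y":-0.0474,"z":0,"yaw":0},{"grip":0.085,"x":-0.0825,"y":-0.0711,"z":0,"yaw":0},{"grip":0.085,"x":-0.11,"y":-0.095,"z":0,"yaw":0},{"grip":0.085,"x":-0.137,"y":-0.118,"z":0,"yaw":0}]'
python3 -m crank '[{"grip":0.085,"x":0,"y":0,"z":0.02,"yaw":0.12},{"grip":0.085,"x":0,"y":0,"z":0.04,"yaw":0.24},{"grip":0.085,"x":0,"y":0,"z":0.06,"yaw":0.36},{"grip":0.085,"x":0,"y":0,"z":0.08,"yaw":0.48},{"grip":0.085,"x":0,"y":0,"z":0.1,"yaw":0.6}]'
python3 -m crank '[{"grip":0.085,"x":0,"y":0,"z":0.02,"yaw":0.12},{"grip":0.085,"x":0,"y":0,"z":0.04,"yaw":0.24},{"grip":0.085,"x":0,"y":0,"z":0.06,"yaw":0.36},{"grip":0.085,"x":0,"y":0,"z":0.08,"yaw":0.484},{"grip":0.085,"x":0,"y":0,"z":0.08,"yaw":0.484}]'
python3 - <<'E'
from h import *
for n in("top","scene"):cv2.imwrite(f"pics/{n}1.png",grab_frame(n)[100:320,:,::-1] if n=="top" else grab_frame(n)[130:350,:400,::-1])
a=cv2.imread("pics/top1.png")[:,330:550];b=cv2.imread("pics/scene1.png")[:,90:310];cv2.imwrite("pics/m1.png",cv2.resize(np.hstack([a,b]),None,fx=1.8,fy=1.8,interpolation=cv2.INTER_CUBIC))
E
```

```text
time_s: 1.35
ee_pos: [462.3, 66.4, 267.7]
ee_rot: [-180.0, -0.0, 160.3]
force: [0.4, -0.1, -0.8]
gripper_width: 84.9
gripper_force: 0.0
time_s: 1.77
ee_pos: [551.9, -91.2, 267.5]
ee_rot: [180.0, -0.1, 160.3]
force: [0.6, 0.2, -0.4]
gripper_width: 85.1
gripper_force: 0.0
time_s: 2.18
ee_pos: [641.2, -248.5, 267.2]
ee_rot: [180.0, -0.1, 160.3]
force: [0.8, -0.6, 0.4]
gripper_width: 84.8
gripper_force: 0.0
time_s: 2.6
ee_pos: [640.4, -246.8, 166.2]
ee_rot: [-180.0, -0.1, 125.6]
force: [-0.3, -0.7, -0.0]
gripper_width: 85.3
gripper_force: 0.0
time_s: 3.02
ee_pos: [637.9, -245.5, 82.8]
ee_rot: [-179.5, -0.3, 98.1]
force: [-0.8, 0.5, -0.2]
gripper_width: 85.2
gripper_force: 0.0
```

View pics/m1.png

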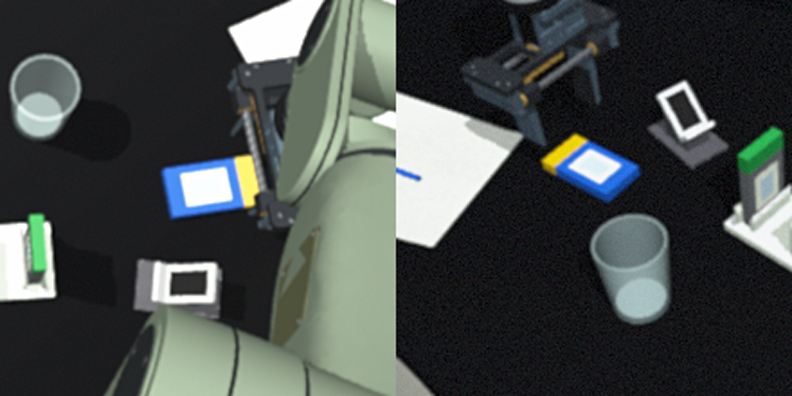

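The picture shows the open gripper above and around the yellow end, parallax included. The yellow band is at about (245,182) in the left panel, and the way down beside the cassette is clear.

```bash
python3 -m crank '[{"grip":0.085,"x":0,"y":0,"z":0.01,"yaw":0},{"grip":0.085,"x":0,"y":0,"z":0.02,"yaw":0},{"grip":0.085,"x":0,"y":0,"z":0.03,"yaw":0},{"grip":0.085,"x":0,"y":0,"z":0.04,"yaw":0},{"grip":0.085,"x":0,"y":0,"z":0.04,"yaw":0}]'
```

```text
time_s: 3.53
ee_pos: [639.3, -246.1, 45.2]
ee_rot: [-179.8, -0.1, 98.2]
force: [-0.4, 0.6, -0.3]
gripper_width: 85.1
gripper_force: 0.0
```

```bash
python3 -m crank '[{"grip":0.085,"x":-0.002,"y":0.001,"z":0.01,"yaw":0},{"grip":0.085,"x":-0.002,"y":0.001,"z":0.02,"yaw":0},{"grip":0.085,"x":-0.002,"y":0.001,"z":0.026,"yaw":0},{"grip":0.085,"x":-0.002,"y":0.001,"z":0.026,"yaw":0},{"grip":0.07,"x":-0.002,"y":0.001,"z":0.026,"yaw":0}]'
python3 -m crank '[{"grip":0.066,"x":0,"y":0,"z":0,"yaw":0},{"grip":0.062,"x":0,"y":0,"z":0,"yaw":0},{"grip":0.05,"x":0,"y":0,"z":0,"yaw":0},{"grip":0.05,"x":0,"y":0,"z":0,"yaw":0},{"grip":0.05,"x":0,"y":0,"z":0,"yaw":0}]' 6
```

```text
time_s: 3.95
ee_pos: [641.9, -248.4, 21.3]
ee_rot: [-179.9, -0.0, 98.2]
force: [-0.2, -1.6, -0.1]
gripper_width: 81.0
gripper_force: 0.0
time_s: 4.37
ee_pos: [642.3, -248.7, 22.5]
ee_rot: [180.0, 0.0, 98.2]
force: [-0.3, -0.3, 2.4]
gripper_width: 60.3
gripper_force: 6.0
```

```bash
python3 -m crank '[{"grip":0.07,"x":0,"y":0,"z":0,"yaw":0},{"grip":0.07,"x":0,"y":0,"z":0,"yaw":0},{"grip":0.07,"x":0,"y":0,"z":0.003,"yaw":0},{"grip":0.07,"x":0,"y":0,"z":0.005,"yaw":0},{"grip":0.07,"x":0,"y":0,"z":0.005,"yaw":0}]'
python3 -m crank '[{"grip":0.066,"x":0,"y":0,"z":0,"yaw":0},{"grip":0.062,"x":0,"y":0,"z":0,"yaw":0},{"grip":0.05,"x":0,"y":0,"z":0,"yaw":0},{"grip":0.05,"x":0,"y":0,"z":0,"yaw":0},{"grip":0.05,"x":0,"y":0,"z":0,"yaw":0}]' 6
```

```text
time_s: 4.78
ee_pos: [641.7, -248.3, 16.1]
ee_rot: [-179.9, -0.0, 98.2]
force: [-0.3, 0.3, -0.6]
gripper_width: 70.1
gripper_force: 0.0
time_s: 5.2
ee_pos: [642.2, -248.6, 16.9]
ee_rot: [180.0, -0.0, 98.2]
force: [0.2, -0.3, -0.6]
gripper_width: 60.3
gripper_force: 6.0
```

```bash
python3 -m crank '[{"grip":0.05,"x":0.001,"y":0,"z":-0.013,"yaw":0},{"grip":0.05,"x":0.004,"y":0,"z":-0.027,"yaw":0},{"grip":0.05,"x":0.009,"y":0,"z":-0.039,"yaw":0},{"grip":0.05,"x":0.016,"y":0,"z":-0.051,"yaw":0},{"grip":0.05,"x":0.026,"y":0,"z":-0.063,"yaw":0}]'
python3 - <<'E'
from h import *
f=grab_frame("scene")[:,:,::-1];cv2.imwrite("pics/s2.png",cv2.resize(f[120:300,120:320],None,fx=3,fy=3,interpolation=cv2.INTER_CUBIC))
E
```

```text
time_s: 5.62
ee_pos: [638.7, -222.5, 82.1]
ee_rot: [179.9, 0.0, 98.2]
force: [0.5, 0.5, -1.5]
gripper_width: 59.2
gripper_force: 6.0
```

View pics/s2.png

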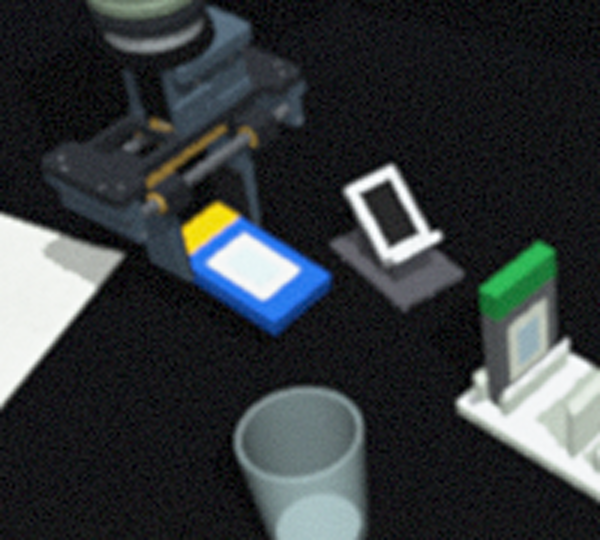

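The cassette is held by its edges but has barely pivoted: the foot is at about (300,310) in the crop, in the air. I'll ease the grip to 3 N.

```bash
python3 -m crank '[{"grip":0.05,"x":0,"y":0,"z":0.005,"yaw":0},{"grip":0.05,"x":0,"y":0,"z":0.01,"yaw":0},{"grip":0.05,"x":0,"y":0,"z":0.01,"yaw":0},{"grip":0.05,"x":0,"y":0,"z":0.01,"yaw":0},{"grip":0.05,"x":0,"y":0,"z":0.01,"yaw":0}]' 3
cat >> h.py <<'E'
def cas(f,roi):
    # label, blue and yellow centroids in one picture
    H,S,V=cv2.split(cv2.cvtColor(f,cv2.COLOR_RGB2HSV));y0,y1,x0,x1=roi
    r=np.zeros(H.shape,bool);r[y0:y1,x0:x1]=1
    out={}
    for k,m in(("yel",(H>22)&(H<35)&(S>150)&(V>120)),("blue",(H>100)&(H<128)&(S>150)&(V>90))):
        c=big(m&r)[0];b=cv2.minAreaRect(c);out[k]=(cv2.contourArea(c),np.round(b[0],1),np.round(b[1],1),np.round(cv2.boxPoints(b),1).tolist())
    return out
E
python3 - <<'E'
from h import *
for n,r in(("scene",(160,260,150,250)),("top",(150,260,400,500))):
    f=grab_frame(n);np.save(f"pics/{n}.npy",f)
    try:print(n,cas(f,r))
    except Exception as e:print(n,e)
E
```

```text
time_s: 6.08
ee_pos: [637.8, -222.8, 68.8]
ee_rot: [-179.9, -0.1, 98.2]
force: [-0.6, 0.1, -1.1]
gripper_width: 60.3
gripper_force: 3.0
scene {'yel': (153.0, array([189.6, 200. ]), array([ 9.4, 20. ]), [[178.8000030517578, 202.5], [194.39999389648438, 190.0], [200.3000030517578, 197.39999389648438], [184.6999969482422, 209.89999389648438]]), 'blue': (1027.0, array([205.5, 220.5]), array([41. , 26.9]), [[181.5, 215.5], [200.5, 196.5], [229.5, 225.5], [210.5, 244.5]])}
top {'yel': (2.5, array([460., 183.]), array([4.4, 1.3]), [[458.70001220703125, 181.10000610351562], [459.8999938964844, 180.6999969482422], [461.29998779296875, 184.89999389648438], [460.1000061035156, 185.3000030517578]]), 'blue': (1123.5, array([435.2, 202.2]), array([30.1, 41.5]), [[411.3999938964844, 192.60000610351562], [451.6000061035156, 182.60000610351562], [458.8999938964844, 211.8000030517578], [418.70001220703125, 221.8000030517578]])}
```

Run:
```python
from h import *
for z in(0,15,30,45,60,80):
    w=ray("top",(415.05,207.2),z);P=np.array([637.8,-222.8,62]);print(z,w.round(0),round(np.linalg.norm(w-P),1))
for q in((229.5,225.5),(210.5,244.5),(225,235)):
  print(q,[ray("scene",q,z).round(0)[:2] for z in(0,20,40)])
```

```text
0 [ 631. -143.    0.] 101.0
15 [ 627. -140.   15.] 95.6
30 [ 623. -137.   30.] 92.6
45 [ 620. -134.   45.] 92.3
60 [ 616. -131.   60.] 94.7
80 [ 611. -126.   80.] 101.7
(229.5, 225.5) [array([ 587., -155.]), array([ 599., -138.]), array([ 611., -120.])]
(210.5, 244.5) [array([ 655., -140.]), array([ 666., -123.]), array([ 676., -106.])]
(225, 235) [array([ 614., -139.]), array([ 626., -122.]), array([ 637., -105.])]
```

```bash
python3 -m crank '[{"grip":0.05,"x":0.0,"y":0,"z":-0.038,"yaw":0},{"grip":0.05,"x":0,"y":0,"z":-0.065,"yaw":0},{"grip":0.05,"x":0,"y":0,"z":-0.085,"yaw":0},{"grip":0.05,"x":0,"y":0,"z":-0.095,"yaw":0},{"grip":0.05,"x":0,"y":0,"z":-0.1,"yaw":0}]'
python3 - <<'E'
from h import *
f=grab_frame("scene")[:,:,::-1];g=grab_frame("top")[:,:,::-1]
cv2.imwrite("pics/m3.png",cv2.resize(np.hstack([f[80:260,120:280],g[130:310,370:530]]),None,fx=2.5,fy=2.5,interpolation=cv2.INTER_CUBIC))
E
```

```text
time_s: 6.6
ee_pos: [639.0, -223.2, 171.6]
ee_rot: [179.9, 0.1, 98.2]
force: [0.2, 0.8, -2.0]
gripper_width: 60.2
gripper_force: 3.0
```

View pics/m3.png

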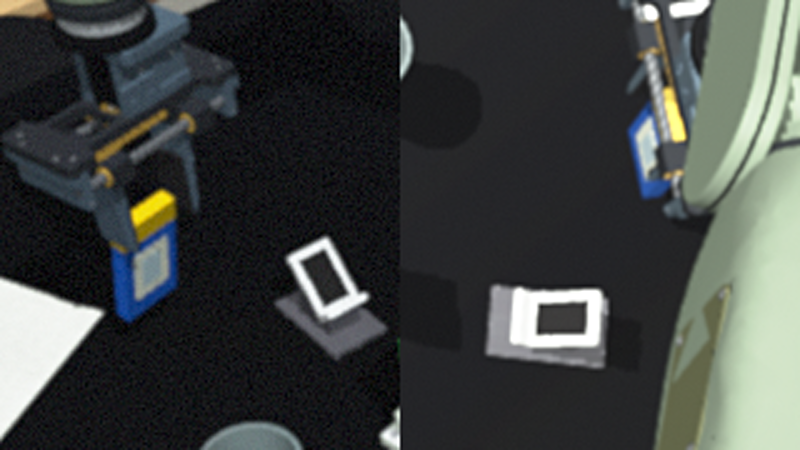

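Excellent: the cassette has swung to nearly vertical, yellow end up (crop, left panel: yellow (153,215), foot (140,315)). I'll firm up the grip and measure the tilt.

```bash
python3 -m crank '[{"grip":0.05,"x":0,"y":0,"z":0,"yaw":0},{"grip":0.05,"x":0,"y":0,"z":0,"yaw":0},{"grip":0.05,"x":0,"y":0,"z":0,"yaw":0},{"grip":0.05,"x":0,"y":0,"z":0,"yaw":0},{"grip":0.05,"x":0,"y":0,"z":0,"yaw":0}]' 20
cat >> h.py <<'E'
def tilt(n,roi,P,a,w):
    # right edge of the held cassette in view n: slope dx/dy against a vertical 100 mm line and tilts about the width axis
    f=grab_frame(n);H,S,V=cv2.split(cv2.cvtColor(f,cv2.COLOR_RGB2HSV));y0,y1,x0,x1=roi
    m=(((H>22)&(H<35)|(H>100)&(H<128))&(S>130)&(V>60)).astype(np.uint8)[y0:y1,x0:x1]
    c=big(m)[0][:,0]+[x0,y0];q=cv2.approxPolyDP(c,3,True)[:,0].tolist();print("poly",q)
    mm=np.zeros(H.shape,np.uint8);cv2.drawContours(mm,[c],-1,1,-1)
    rows=np.where(mm.any(1))[0];k=len(rows)
    for nm,e in(("R",lambda r:np.where(mm[r])[0].max()),("L",lambda r:np.where(mm[r])[0].min())):
        sel=rows[int(.1*k):int(.65*k)] if nm=="R" else rows[int(.6*k):int(.85*k)]
        print(nm,"slope",np.polyfit(sel,[e(r) for r in sel],1)[0].round(3))
    for d in(-20,-10,0,10,20):
        t=np.radians(d);top=P;bot=P+100*(np.array([0,0,-1])*np.cos(t)+np.array([a[0],a[1],0])*np.sin(t))
        u,v=proj(n,top),proj(n,bot);print(d,"pred",((v-u)[0]/(v-u)[1]).round(3))
    return f
E
python3 - <<'E'
from h import *
f=tilt("scene",(130,230,150,210),np.array([639,-223,180.]),(-.143,.99),0)
E
```

```text
time_s: 7.12
ee_pos: [638.2, -222.7, 169.2]
ee_rot: [-179.9, -0.0, 98.2]
force: [-0.6, -0.8, -1.9]
gripper_width: 59.8
gripper_force: 20.0
poly [[186, 157], [173, 165], [176, 177], [180, 177], [167, 182], [178, 213], [199, 198], [192, 169], [179, 176], [192, 166]]
R slope 0.242
L slope 0.295
-20 pred -0.091
-10 pred 0.097
0 pred 0.247
10 pred 0.377
20 pred 0.498
```

```bash
python3 -m crank '[{"grip":0.05,"x":0,"y":0,"z":-0.02,"yaw":0.02},{"grip":0.05,"x":0,"y":0,"z":-0.045,"yaw":0.04},{"grip":0.05,"x":0,"y":0,"z":-0.07,"yaw":0.06},{"grip":0.05,"x":0,"y":0,"z":-0.085,"yaw":0.08},{"grip":0.05,"x":0,"y":0,"z":-0.09,"yaw":0.096}]'
python3 -m crank '[{"grip":0.05,"x":0,"y":0,"z":0,"yaw":0},{"grip":0.05,"x":0.01,"y":-0.003,"z":0,"yaw":0},{"grip":0.05,"x":0.03,"y":-0.008,"z":0,"yaw":0},{"grip":0.05,"x":0.055,"y":-0.014,"z":0,"yaw":0},{"grip":0.05,"x":0.08,"y":-0.02,"z":0,"yaw":0}]'
```

```text
time_s: 7.58
ee_pos: [639.6, -223.2, 263.4]
ee_rot: [179.7, 0.1, 92.6]
force: [0.6, 0.5, -2.0]
gripper_width: 59.4
gripper_force: 20.0
time_s: 8.0
ee_pos: [613.1, -142.4, 257.5]
ee_rot: [-179.8, -0.1, 92.7]
force: [-0.6, 0.1, -1.3]
gripper_width: 59.1
gripper_force: 20.0
```

```bash
python3 -m crank '[{"grip":0.05,"x":0.025,"y":-0.006,"z":0,"yaw":0},{"grip":0.05,"x":0.055,"y":-0.013,"z":0,"yaw":0},{"grip":0.05,"x":0.085,"y":-0.02,"z":0,"yaw":0},{"grip":0.05,"x":0.115,"y":-0.028,"z":0,"yaw":0},{"grip":0.05,"x":0.145,"y":-0.035,"z":0,"yaw":0}]'
python3 -m crank '[{"grip":0.05,"x":0.025,"y":-0.006,"z":0,"yaw":0},{"grip":0.05,"x":0.05,"y":-0.012,"z":0,"yaw":0},{"grip":0.05,"x":0.075,"y":-0.018,"z":0,"yaw":0},{"grip":0.05,"x":0.09,"y":-0.022,"z":0,"yaw":0},{"grip":0.05,"x":0.097,"y":-0.024,"z":0,"yaw":0}]'
python3 -m crank '[{"grip":0.05,"x":0,"y":0,"z":0.01,"yaw":0},{"grip":0.05,"x":0,"y":0,"z":0.025,"yaw":0},{"grip":0.05,"x":0,"y":0,"z":0.045,"yaw":0},{"grip":0.05,"x":0,"y":0,"z":0.058,"yaw":0},{"grip":0.05,"x":0,"y":0,"z":0.06,"yaw":0}]'
python3 -m crank '[{"grip":0.05,"x":0,"y":0,"z":0,"yaw":0},{"grip":0.05,"x":0,"y":0,"z":0,"yaw":0},{"grip":0.05,"x":0,"y":0,"z":0,"yaw":0},{"grip":0.05,"x":0,"y":0,"z":0,"yaw":0},{"grip":0.05,"x":0,"y":0,"z":0,"yaw":0}]'
python3 - <<'E'
from h import *
f=tilt("scene",(140,300,290,360),np.array([543,97,200.]),(-.047,.999),0)[:,:,::-1]; g=grab_frame("top")[:,:,::-1]
cv2.imwrite("pics/rs.png",f);cv2.imwrite("pics/rt.png",g)
cv2.imwrite("pics/m4.png",cv2.resize(np.hstack([f[160:310,260:400],g[150:300,240:350]]),None,fx=3.2,fy=3.2,interpolation=cv2.INTER_CUBIC))
E
```

```text
time_s: 8.42
ee_pos: [570.7, 1.3, 257.9]
ee_rot: [-179.8, -0.0, 92.7]
force: [0.9, 1.2, -2.3]
gripper_width: 59.4
gripper_force: 20.0
time_s: 8.83
ee_pos: [542.1, 97.4, 258.2]
ee_rot: [-179.8, -0.0, 92.9]
force: [0.3, -0.2, -1.6]
gripper_width: 59.5
gripper_force: 20.0
time_s: 9.25
ee_pos: [542.1, 93.7, 195.8]
ee_rot: [-179.6, 0.1, 92.6]
force: [-0.9, -0.5, -2.2]
gripper_width: 59.5
gripper_force: 20.0
time_s: 9.67
ee_pos: [544.8, 95.1, 200.7]
ee_rot: [179.9, -0.0, 92.7]
force: [1.3, 0.9, -1.1]
gripper_width: 59.5
gripper_force: 20.0
poly [[328, 188], [321, 192], [321, 208], [326, 207], [320, 213], [330, 209], [330, 229], [316, 240], [317, 216], [307, 216], [308, 242], [312, 248], [332, 233], [333, 203], [327, 204], [333, 200], [333, 192]]
R slope -0.022
L slope 0.089
-20 pred -0.487
-10 pred -0.218
0 pred -0.015
10 pred 0.152
20 pred 0.301
```

View pics/m4.png

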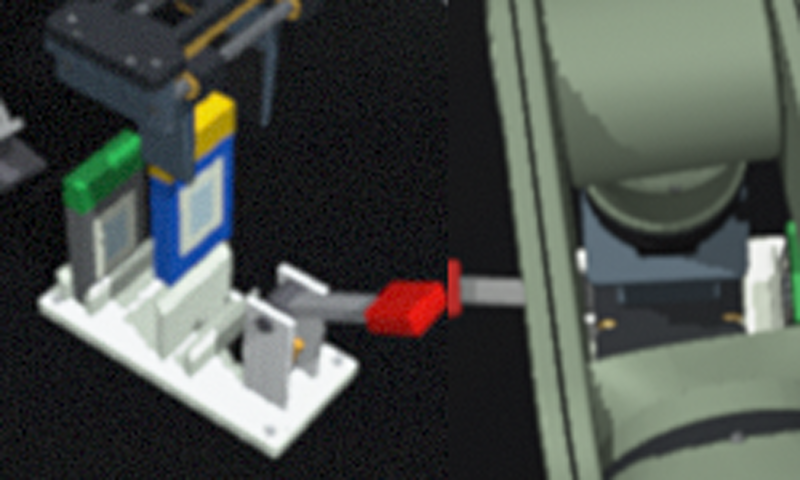

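The left panel shows the cassette hanging upright above the rack: foot corners at crop (165,287) and (232,240), and the fence top from (155,315) to (230,250).

Run:
```python
from h import *
np.set_printoptions(precision=1,suppress=True)
a=np.radians(2.7);R=np.array([[np.cos(a),-np.sin(a)],[np.sin(a),np.cos(a)]])
for o in((542.6,96.7),(541.7,99.5)):
  for z in(92,97,102):
    print(o,z,[R.T@(ray("scene",p,z)[:2]-o) for p in((312.5,248.5),(333,233.5),(308,242.5))])
f=cv2.imread("pics/rs.png");H,S,V=cv2.split(cv2.cvtColor(f,cv2.COLOR_BGR2HSV))
for c in(310,314,318,322,326,330):
    print(c,[(r,*f[r,c][::-1]) for r in range(236,262,1) if 1][::2] if c in(318,) else [r for r in range(215,262) if 100<H[r,c]<128 and S[r,c]>130][-1:])
print((R.T@(np.array([544.8,95.1])-[542.6,96.7])))
```

```text
(542.6, 96.7) 92 [array([34.2, -1.4]), array([-24.4,   4.3]), array([ 27.1, -18.8])]
(542.6, 96.7) 97 [array([37.8,  1.6]), array([-20.3,   7.3]), array([ 30.8, -15.6])]
(542.6, 96.7) 102 [array([41.4,  4.6]), array([-16.3,  10.3]), array([ 34.5, -12.5])]
(541.7, 99.5) 92 [array([34.9, -4.2]), array([-23.6,   1.5]), array([ 27.9, -21.6])]
(541.7, 99.5) 97 [array([38.6, -1.2]), array([-19.6,   4.5]), array([ 31.5, -18.5])]
(541.7, 99.5) 102 [array([42.2,  1.8]), array([-15.5,   7.4]), array([ 35.2, -15.3])]
310 [246]
314 [247]
318 [(236, np.uint8(190), np.uint8(202), np.uint8(185)), (238, np.uint8(145), np.uint8(160), np.uint8(175)), (240, np.uint8(44), np.uint8(81), np.uint8(166)), (242, np.uint8(17), np.uint8(75), np.uint8(163)), (244, np.uint8(93), np.uint8(116), np.uint8(170)), (246, np.uint8(207), np.uint8(223), np.uint8(215)), (248, np.uint8(234), np.uint8(241), np.uint8(230)), (250, np.uint8(227), np.uint8(235), np.uint8(225)), (252, np.uint8(189), np.uint8(200), np.uint8(186)), (254, np.uint8(179), np.uint8(191), np.uint8(179)), (256, np.uint8(179), np.uint8(191), np.uint8(179)), (258, np.uint8(183), np.uint8(194), np.uint8(183)), (260, np.uint8(177), np.uint8(191), np.uint8(177))]
322 [240]
326 [236]
330 [234]
[ 2.1 -1.7]
```

```bash
python3 -m crank '[{"grip":0.05,"x":0.001,"y":-0.003,"z":0,"yaw":0},{"grip":0.05,"x":0.0015,"y":-0.003,"z":0.01,"yaw":0},{"grip":0.05,"x":0.0015,"y":-0.003,"z":0.02,"yaw":0},{"grip":0.05,"x":0.0015,"y":-0.003,"z":0.03,"yaw":0},{"grip":0.05,"x":0.0015,"y":-0.003,"z":0.03,"yaw":0}]'
python3 -m crank '[{"grip":0.05,"x":0,"y":0,"z":0.005,"yaw":0},{"grip":0.05,"x":0,"y":0,"z":0.01,"yaw":0},{"grip":0.05,"x":0,"y":0,"z":0.015,"yaw":0},{"grip":0.05,"x":0,"y":0,"z":0.02,"yaw":0},{"grip":0.05,"x":0,"y":0,"z":0.02,"yaw":0}]'
```

```text
time_s: 10.18
ee_pos: [542.3, 97.0, 171.4]
ee_rot: [179.8, -0.1, 92.7]
force: [-1.8, 0.5, 10.8]
gripper_width: 59.7
gripper_force: 20.0
time_s: 10.6
ee_pos: [541.9, 97.2, 153.3]
ee_rot: [179.8, -0.1, 92.7]
force: [-4.8, 1.4, 21.7]
gripper_width: 59.7
gripper_force: 20.0
```

```bash
python3 -m crank '[{"grip":0.05,"x":0,"y":0,"z":-0.01,"yaw":0},{"grip":0.05,"x":0,"y":0,"z":-0.025,"yaw":0},{"grip":0.05,"x":0,"y":0,"z":-0.04,"yaw":0},{"grip":0.05,"x":0,"y":0,"z":-0.045,"yaw":0},{"grip":0.05,"x":0,"y":0,"z":-0.045,"yaw":0}]'
python3 -m crank '[{"grip":0.05,"x":0,"y":0,"z":0,"yaw":0},{"grip":0.05,"x":0,"y":0,"z":0,"yaw":0},{"grip":0.05,"x":0,"y":0,"z":0,"yaw":0},{"grip":0.05,"x":0,"y":0,"z":0,"yaw":0},{"grip":0.05,"x":0,"y":0,"z":0,"yaw":0}]'
python3 - <<'E'
from h import *
f=tilt("scene",(140,300,290,360),np.array([543,97,200.]),(-.047,.999),0)[:,:,::-1]
cv2.imwrite("pics/rs2.png",f)
cv2.imwrite("pics/m5.png",cv2.resize(f[165:305,265:385],None,fx=4.2,fy=4.2,interpolation=cv2.INTER_CUBIC))
E
```

```text
time_s: 11.02
ee_pos: [541.8, 96.5, 195.4]
ee_rot: [179.9, -0.0, 92.7]
force: [0.5, 2.0, -1.7]
gripper_width: 60.0
gripper_force: 20.0
time_s: 11.43
ee_pos: [541.1, 96.4, 194.4]
ee_rot: [-179.9, 0.0, 92.7]
force: [0.5, 0.2, -1.6]
gripper_width: 60.0
gripper_force: 20.0
poly [[334, 181], [323, 199], [329, 197], [322, 202], [332, 200], [331, 222], [318, 232], [317, 217], [309, 214], [313, 239], [334, 224], [335, 193], [328, 196], [335, 191]]
R slope -0.038
L slope -0.004
-20 pred -0.487
-10 pred -0.218
0 pred -0.015
10 pred 0.152
20 pred 0.301
```

View pics/m5.png

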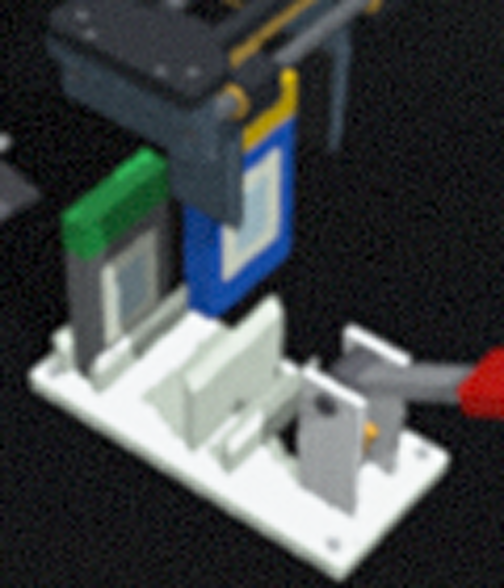

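The cassette slid up in the fingers by about 15–20 mm: it landed on the fence's top edge. Its foot corners are now at (313,239) and (334,224), and it is still upright. I'll place them against the fence in the same view.

Run:
```python
from h import *
np.set_printoptions(precision=1,suppress=True)
a=np.radians(2.7);R=np.array([[np.cos(a),-np.sin(a)],[np.sin(a),np.cos(a)]]);o=np.array((542.6,96.7))
for z in(100,106,112):
    print(z,[R.T@(ray("scene",p,z)[:2]-o) for p in((313.5,239.5),(334.5,224.5))])
s=lambda u,v:((u+.5)/4.2-.5+265,(v+.5)/4.2-.5+165)
# fence top face (z 65): near-left outer/inner, far
for nm,p,z in(("fence top nearL",(187,372),65),("near inner",(195,385),65),("far",(276,298),65),("far in",(284,304),65),("fence foot near",(195,445),12),("low wall top near",(222,440),37),("low wall foot",(232,468),12),("plate front corner",(345,572),12)):
    print(nm,R.T@(ray("scene",s(*p),z)[:2]-o))
print(proj("scene",np.r_[R@[30,7]+o,106]),proj("scene",np.r_[R@[-30,7]+o,106]))
print("top fence",[R.T@(ray("top",((u+.5)/5-.5+220,(v+.5)/5-.5+212),z)[:2]-o) for u,v,z in((463,80,65),(478,80,65),(468,230,65),(478,230,65),(412,95,37),(418,240,37))])
```

```text
100 [array([ 19.8, -10.6]), array([-40.4,  -4.5])]
106 [array([24.3, -6.8]), array([-35.4,  -0.8])]
112 [array([28.8, -3.1]), array([-30.3,   2.9])]
fence top nearL [ 28.9 -14.7]
near inner [33.  -6.3]
far [-37.8 -12.4]
far in [-37.   -6.7]
fence foot near [ 27.2 -11.7]
low wall top near [33.  10.4]
low wall foot [27.3 12.1]
plate front corner [43.7 93.9]
[317.2 244.3] [335.9 227.6]
top fence [array([ 30.1, -13.1]), array([ 29.7, -19.3]), array([-32.6, -11.5]), array([-32.8, -15.6]), array([30.7,  8.5]), array([-31.4,   9.3])]
```

```bash
python3 -m crank '[{"grip":0.05,"x":0.003,"y":0.001,"z":0,"yaw":0},{"grip":0.05,"x":0.0065,"y":0.001,"z":0.01,"yaw":0},{"grip":0.05,"x":0.0065,"y":0.001,"z":0.02,"yaw":0},{"grip":0.05,"x":0.0065,"y":0.001,"z":0.03,"yaw":0},{"grip":0.05,"x":0.0065,"y":0.001,"z":0.03,"yaw":0}]' 10
python3 -m crank '[{"grip":0.05,"x":0,"y":0,"z":0.005,"yaw":0},{"grip":0.05,"x":0,"y":0,"z":0.01,"yaw":0},{"grip":0.05,"x":0,"y":0,"z":0.015,"yaw":0},{"grip":0.05,"x":0,"y":0,"z":0.015,"yaw":0},{"grip":0.05,"x":0,"y":0,"z":0.015,"yaw":0}]'
```

```text
time_s: 11.9
ee_pos: [540.1, 102.8, 161.8]
ee_rot: [-179.7, 0.0, 92.7]
force: [-0.3, 0.6, -1.0]
gripper_width: 59.8
gripper_force: 10.0
time_s: 12.32
ee_pos: [541.9, 102.9, 149.7]
ee_rot: [-180.0, -0.0, 92.7]
force: [0.8, -0.1, -1.5]
gripper_width: 60.3
gripper_force: 10.0
```

```bash
python3 -m crank '[{"grip":0.05,"x":0,"y":0,"z":0.005,"yaw":0},{"grip":0.05,"x":0,"y":0,"z":0.01,"yaw":0},{"grip":0.05,"x":0,"y":0,"z":0.012,"yaw":0},{"grip":0.05,"x":0,"y":0,"z":0.012,"yaw":0},{"grip":0.05,"x":0,"y":0,"z":0.012,"yaw":0}]'
python3 -m crank '[{"grip":0.05,"x":0,"y":0,"z":0.003,"yaw":0},{"grip":0.05,"x":0,"y":0,"z":0.006,"yaw":0},{"grip":0.05,"x":0,"y":0,"z":0.008,"yaw":0},{"grip":0.05,"x":0,"y":0,"z":0.008,"yaw":0},{"grip":0.05,"x":0,"y":0,"z":0.008,"yaw":0}]'
python3 - <<'E'
from h import *
np.set_printoptions(precision=1,suppress=True)
f=tilt("scene",(140,300,290,360),np.array([543,100,150.]),(-.047,.999),0)[:,:,::-1]
cv2.imwrite("pics/rs3.png",f)
E
```

```text
time_s: 12.73
ee_pos: [542.8, 103.5, 140.0]
ee_rot: [179.8, -0.1, 92.7]
force: [-2.0, 1.2, 7.9]
gripper_width: 60.1
gripper_force: 10.0
time_s: 13.15
ee_pos: [542.8, 103.6, 132.4]
ee_rot: [179.8, -0.1, 92.7]
force: [-2.4, 1.3, 10.6]
gripper_width: 59.9
gripper_force: 10.0
poly [[337, 215], [324, 225], [334, 221], [333, 240], [321, 251], [319, 243], [313, 240], [314, 258], [335, 244]]
R slope -0.057
L slope -0.0
-20 pred -0.52
-10 pred -0.231
0 pred -0.017
10 pred 0.156
20 pred 0.308
```

Run:
```python
from h import *
np.set_printoptions(precision=1,suppress=True)
a=np.radians(2.7);R=np.array([[np.cos(a),-np.sin(a)],[np.sin(a),np.cos(a)]]);o=np.array((542.6,96.7))
for z in(37,50,58,65):
    print(z,[R.T@(ray("scene",p,z)[:2]-o) for p in((314.5,258.5),(335.5,244.5))])
f=cv2.imread("pics/rs3.png");cv2.imwrite("pics/m6.png",cv2.resize(f[200:290,280:370],None,fx=6.4,fy=6.4,interpolation=cv2.INTER_CUBIC))
```

```text
37 [array([ 13.7, -13.3]), array([-45.9,  -3.9])]
50 [array([22.8, -5.8]), array([-35.8,   3.4])]
58 [array([28.4, -1.2]), array([-29.5,   7.9])]
65 [array([33.3,  2.9]), array([-24.1,  11.9])]
```

View pics/m6.png

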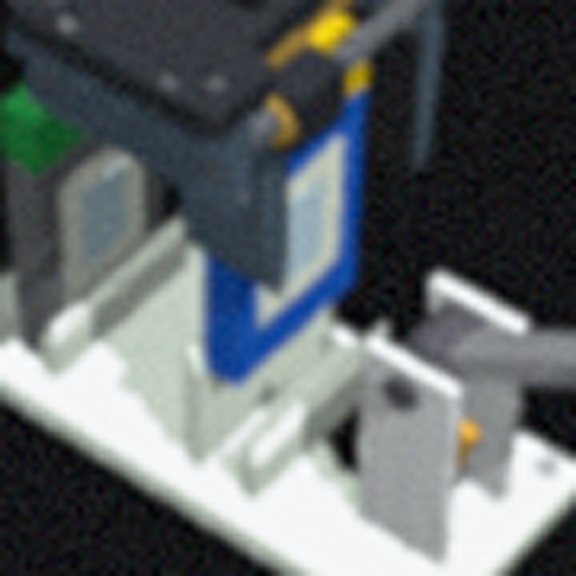

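The picture shows the cassette in front of the fence at its far end, its lower left corner (240,382) still on the fence lip. It is parallel to the slot, so it needs a few mm more towards +y.

```bash
python3 -m crank '[{"grip":0.05,"x":0,"y":0,"z":-0.008,"yaw":0},{"grip":0.05,"x":0.002,"y":0,"z":-0.012,"yaw":0},{"grip":0.05,"x":0.004,"y":0,"z":-0.012,"yaw":0},{"grip":0.05,"x":0.004,"y":0,"z":-0.008,"yaw":0},{"grip":0.05,"x":0.004,"y":0,"z":-0.004,"yaw":0}]'
python3 -m crank '[{"grip":0.05,"x":0,"y":0,"z":0.002,"yaw":0},{"grip":0.05,"x":0,"y":0,"z":0.004,"yaw":0},{"grip":0.05,"x":0,"y":0,"z":0.006,"yaw":0},{"grip":0.05,"x":0,"y":0,"z":0.008,"yaw":0},{"grip":0.05,"x":0,"y":0,"z":0.008,"yaw":0}]'
```

```text
time_s: 13.62
ee_pos: [541.7, 107.1, 133.4]
ee_rot: [-180.0, 0.0, 92.7]
force: [0.2, -0.0, -0.9]
gripper_width: 60.1
gripper_force: 10.0
time_s: 14.03
ee_pos: [541.5, 106.9, 125.3]
ee_rot: [-179.9, 0.0, 92.7]
force: [-1.2, -0.8, -1.5]
gripper_width: 60.0
gripper_force: 10.0
```

```bash
python3 -m crank '[{"grip":0.05,"x":0,"y":0,"z":0.002,"yaw":0},{"grip":0.05,"x":0,"y":0,"z":0.004,"yaw":0},{"grip":0.05,"x":0,"y":0,"z":0.006,"yaw":0},{"grip":0.05,"x":0,"y":0,"z":0.008,"yaw":0},{"grip":0.05,"x":0,"y":0,"z":0.01,"yaw":0}]'
python3 -m crank '[{"grip":0.05,"x":0,"y":0,"z":0.001,"yaw":0},{"grip":0.05,"x":0,"y":0,"z":0.002,"yaw":0},{"grip":0.05,"x":0,"y":0,"z":0.003,"yaw":0},{"grip":0.05,"x":0,"y":0,"z":0.004,"yaw":0},{"grip":0.05,"x":0,"y":0,"z":0.005,"yaw":0}]'
```

```text
time_s: 14.45
ee_pos: [541.8, 107.0, 115.7]
ee_rot: [-180.0, -0.0, 92.7]
force: [-0.4, 0.2, -1.2]
gripper_width: 60.3
gripper_force: 10.0
time_s: 14.87
ee_pos: [541.9, 107.0, 110.9]
ee_rot: [180.0, -0.0, 92.7]
force: [0.5, 0.4, -1.5]
gripper_width: 60.0
gripper_force: 10.0
```

```bash
python3 -m crank '[{"grip":0.05,"x":0,"y":0,"z":0.001,"yaw":0},{"grip":0.05,"x":0,"y":0,"z":0.002,"yaw":0},{"grip":0.05,"x":0,"y":0,"z":0.003,"yaw":0},{"grip":0.05,"x":0,"y":0,"z":0.004,"yaw":0},{"grip":0.05,"x":0,"y":0,"z":0.005,"yaw":0}]'
python3 - <<'E'
from h import *
np.set_printoptions(precision=1,suppress=True)
a=np.radians(2.7);R=np.array([[np.cos(a),-np.sin(a)],[np.sin(a),np.cos(a)]]);o=np.array((542.6,96.7))
f=tilt("scene",(140,310,290,360),np.array([543,100,120.]),(-.047,.999),0)[:,:,::-1]
cv2.imwrite("pics/rs4.png",f)
E
```

```text
time_s: 15.28
ee_pos: [541.8, 107.0, 105.9]
ee_rot: [180.0, -0.0, 92.7]
force: [-0.1, -0.0, -2.0]
gripper_width: 60.6
gripper_force: 10.0
poly [[338, 225], [333, 230], [335, 249], [322, 261], [315, 250], [314, 266], [318, 268], [336, 251]]
R slope -0.093
L slope -0.0
-20 pred -0.538
-10 pred -0.237
0 pred -0.017
10 pred 0.159
20 pred 0.312
```

```bash
python3 -m crank '[{"grip":0.05,"x":0,"y":0,"z":0.001,"yaw":0},{"grip":0.05,"x":0,"y":0,"z":0.002,"yaw":0},{"grip":0.05,"x":0,"y":0,"z":0.003,"yaw":0},{"grip":0.05,"x":0,"y":0,"z":0.004,"yaw":0},{"grip":0.05,"x":0,"y":0,"z":0.005,"yaw":0}]'
python3 -m crank '[{"grip":0.05,"x":0,"y":0,"z":0.001,"yaw":0},{"grip":0.05,"x":0,"y":0,"z":0.002,"yaw":0},{"grip":0.05,"x":0,"y":0,"z":0.003,"yaw":0},{"grip":0.05,"x":0,"y":0,"z":0.004,"yaw":0},{"grip":0.05,"x":0,"y":0,"z":0.005,"yaw":0}]'
```

```text
time_s: 15.75
ee_pos: [541.8, 107.0, 100.9]
ee_rot: [180.0, -0.0, 92.7]
force: [0.6, -0.2, -1.6]
gripper_width: 60.0
gripper_force: 10.0
time_s: 16.17
ee_pos: [541.8, 107.0, 95.8]
ee_rot: [180.0, -0.0, 92.7]
force: [0.8, 0.2, -1.9]
gripper_width: 60.0
gripper_force: 10.0
```

```bash
python3 -m crank '[{"grip":0.05,"x":0,"y":0,"z":0.001,"yaw":0},{"grip":0.05,"x":0,"y":0,"z":0.002,"yaw":0},{"grip":0.05,"x":0,"y":0,"z":0.003,"yaw":0},{"grip":0.05,"x":0,"y":0,"z":0.004,"yaw":0},{"grip":0.05,"x":0,"y":0,"z":0.005,"yaw":0}]'
python3 -m crank '[{"grip":0.05,"x":0,"y":0,"z":0.001,"yaw":0},{"grip":0.05,"x":0,"y":0,"z":0.002,"yaw":0},{"grip":0.05,"x":0,"y":0,"z":0.003,"yaw":0},{"grip":0.05,"x":0,"y":0,"z":0.004,"yaw":0},{"grip":0.05,"x":0,"y":0,"z":0.005,"yaw":0}]'
python3 - <<'E'
from h import *
np.set_printoptions(precision=1,suppress=True)
a=np.radians(2.7);R=np.array([[np.cos(a),-np.sin(a)],[np.sin(a),np.cos(a)]]);o=np.array((542.6,96.7))
f=tilt("scene",(140,310,290,360),np.array([543,100,120.]),(-.047,.999),0)[:,:,::-1]
cv2.imwrite("pics/rs5.png",f)
E
```

```text
time_s: 16.58
ee_pos: [541.8, 106.9, 90.9]
ee_rot: [180.0, 0.0, 92.7]
force: [-0.4, -0.5, -0.6]
gripper_width: 60.0
gripper_force: 10.0
time_s: 17.0
ee_pos: [541.9, 106.9, 86.7]
ee_rot: [180.0, 0.0, 92.7]
force: [-3.2, -1.0, 11.5]
gripper_width: 60.0
gripper_force: 10.0
poly [[314, 257], [316, 272], [320, 260]]
R slope 0.183
L slope -0.0
-20 pred -0.538
-10 pred -0.237
0 pred -0.017
10 pred 0.159
20 pred 0.312
```

Run:
```python
from h import *
np.set_printoptions(precision=1,suppress=True)
a=np.radians(2.7);R=np.array([[np.cos(a),-np.sin(a)],[np.sin(a),np.cos(a)]]);o=np.array((541.7,99.5))
P=lambda x,y,z:proj("scene",np.r_[R@[x,y]+o,z])
for p in((30,-7,12),(30,7,12),(30,7,37),(30,-7,37),(30,-7,65),(35,12,37),(-35,12,37)):print(p,P(*p))
f=cv2.imread("pics/rs5.png")
H,S,V=cv2.split(cv2.cvtColor(f,cv2.COLOR_BGR2HSV));m=(H>98)&(H<130)&(S>100)
for c in range(308,342,3):print(c,[int(r) for r in np.where(m[225:300,c])[0]+225][:1],[int(r) for r in np.where(m[225:300,c])[0]+225][-1:])
```

```text
(30, -7, 12) [313.2 272.9]
(30, 7, 12) [318.4 276.1]
(30, 7, 37) [318.4 268.2]
(30, -7, 37) [313.1 264.9]
(30, -7, 65) [313.1 255.7]
(35, 12, 37) [318.8 270.8]
(-35, 12, 37) [339.6 251.2]
308 [237] [237]
311 [286] [293]
314 [256] [285]
317 [257] [287]
320 [259] [297]
323 [] []
326 [243] [293]
329 [] []
332 [] []
335 [233] [253]
338 [232] [247]
341 [] []
```

```bash
python3 -m crank '[{"grip":0.064,"x":0,"y":0,"z":0,"yaw":0},{"grip":0.068,"x":0,"y":0,"z":0,"yaw":0},{"grip":0.075,"x":0,"y":0,"z":0,"yaw":0},{"grip":0.08,"x":0,"y":0,"z":0,"yaw":0},{"grip":0.08,"x":0,"y":0,"z":0,"yaw":0}]'
python3 -m crank '[{"grip":0.08,"x":0,"y":0,"z":-0.01,"yaw":0},{"grip":0.08,"x":0,"y":0,"z":-0.03,"yaw":0},{"grip":0.08,"x":0,"y":0,"z":-0.06,"yaw":0},{"grip":0.08,"x":0,"y":0,"z":-0.095,"yaw":0},{"grip":0.08,"x":0,"y":0,"z":-0.13,"yaw":0}]'
python3 -m crank '[{"grip":0.06,"x":0.01,"y":0,"z":0,"yaw":0},{"grip":0.04,"x":0.03,"y":0,"z":0,"yaw":0},{"grip":0.02,"x":0.06,"y":0,"z":0,"yaw":0},{"grip":0.0,"x":0.1,"y":0,"z":0,"yaw":0},{"grip":0.0,"x":0.13,"y":0,"z":0,"yaw":0}]'
python3 - <<'E'
from h import *
np.set_printoptions(precision=1,suppress=True)
a=np.radians(2.7);R=np.array([[np.cos(a),-np.sin(a)],[np.sin(a),np.cos(a)]]);o=np.array((541.7,99.5))
f=tilt("scene",(140,310,290,350),np.array([543,100,120.]),(-.047,.999),0)[:,:,::-1]
cv2.imwrite("pics/rs6.png",f)
for p in((30,-7,12),(30,7,122),(-30,7,122),(30,-7,122),(-30,-7,122),(30,-7,100),(30,7,100),(-30,7,100),(-35,12,37)):print(p,proj("scene",np.r_[R@p[:2]+o,p[2]]))
H,S,V=cv2.split(cv2.cvtColor(f,cv2.COLOR_BGR2HSV));c=big((H>20)&(H<35)&(S>120)&(V>100)&(np.arange(640)[None]>280)&(np.arange(640)[None]<350)&(np.arange(480)[:,None]>180)&(np.arange(480)[:,None]<310))[0]
print("yellow",cv2.approxPolyDP(c,1.5,True)[:,0].tolist())
E
```

```text
time_s: 17.47
ee_pos: [541.8, 107.1, 85.9]
ee_rot: [-180.0, -0.0, 92.7]
force: [-0.2, -1.0, -0.1]
gripper_width: 79.6
gripper_force: 0.0
time_s: 17.88
ee_pos: [541.4, 106.9, 217.8]
ee_rot: [-180.0, -0.0, 92.7]
force: [0.6, -0.0, -0.3]
gripper_width: 80.3
gripper_force: 0.0
time_s: 18.3
ee_pos: [535.5, 239.0, 216.8]
ee_rot: [179.9, -0.1, 92.7]
force: [-0.1, 0.3, -0.5]
gripper_width: 49.8
gripper_force: 0.0
poly [[333, 218], [312, 234], [313, 241], [320, 245], [314, 245], [315, 272], [320, 266], [323, 244], [333, 236], [336, 250], [337, 231], [329, 235], [337, 229]]
R slope -0.055
L slope -0.0
-20 pred -0.538
-10 pred -0.237
0 pred -0.017
10 pred 0.159
20 pred 0.312
(30, -7, 12) [313.2 272.9]
(30, 7, 122) [318.6 239. ]
(-30, 7, 122) [337.5 222.3]
(30, -7, 122) [312.9 235.7]
(-30, -7, 122) [332.  219.2]
(30, -7, 100) [313.  243.6]
(30, 7, 100) [318.5 246.9]
(-30, 7, 100) [337.2 230.2]
(-35, 12, 37) [339.6 251.2]
yellow [[335, 220], [331, 218], [313, 234], [314, 243], [319, 244], [336, 229]]
```

The cassette's projected corners agree with a seated pose to about 1 px (top at 122 mm). Now the lever.

```bash
python3 -m crank '[{"grip":0,"x":0,"y":0,"z":0,"yaw":0},{"grip":0,"x":0,"y":0,"z":0,"yaw":0},{"grip":0,"x":0,"y":0,"z":0.015,"yaw":0},{"grip":0,"x":0.002,"y":0,"z":0.035,"yaw":0},{"grip":0,"x":0.002,"y":0,"z":0.05,"yaw":0}]'
python3 -m crank '[{"grip":0,"x":0.002,"y":0,"z":0.006,"yaw":0},{"grip":0,"x":0.005,"y":0,"z":0.012,"yaw":0},{"grip":0,"x":0.007,"y":0,"z":0.018,"yaw":0},{"grip":0,"x":0.009,"y":0,"z":0.024,"yaw":0},{"grip":0,"x":0.011,"y":0,"z":0.03,"yaw":0}]'
python3 -m crank '[{"grip":0,"x":0.001,"y":0,"z":0.004,"yaw":0},{"grip":0,"x":0.002,"y":0,"z":0.008,"yaw":0},{"grip":0,"x":0.003,"y":0,"z":0.012,"yaw":0},{"grip":0,"x":0.004,"y":0,"z":0.016,"yaw":0},{"grip":0,"x":0.005,"y":0,"z":0.018,"yaw":0}]'
```

```text
time_s: 18.77
ee_pos: [535.7, 237.9, 165.7]
ee_rot: [180.0, -0.1, 92.6]
force: [-1.8, 9.8, 16.8]
gripper_width: 12.0
gripper_force: 9.6
time_s: 19.18
ee_pos: [536.6, 250.3, 138.1]
ee_rot: [179.7, -0.3, 92.5]
force: [-0.6, 3.7, 5.2]
gripper_width: 0.5
gripper_force: 2.6
time_s: 19.6
ee_pos: [534.2, 253.9, 116.8]
ee_rot: [-179.9, 0.1, 92.7]
force: [-0.0, -0.1, -0.7]
gripper_width: 0.4
gripper_force: 0.0
```

```bash
cat > lev.py <<'E'
from h import *
np.set_printoptions(precision=1,suppress=True)
a=np.radians(2.7);R=np.array([[np.cos(a),-np.sin(a)],[np.sin(a),np.cos(a)]]);o=np.array((541.7,99.5))
f=grab_frame("scene");H,S,V=cv2.split(cv2.cvtColor(f,cv2.COLOR_RGB2HSV))
roi=np.zeros(H.shape,bool);roi[190:330,340:430]=1
c=big(((H<8)|(H>172))&(S>150)&(V>80)&roi)[0];b=cv2.minAreaRect(c);print("red",cv2.contourArea(c),b[0],cv2.approxPolyDP(c,2,True)[:,0].tolist())
for n,p in(("up",(0,138,145)),("down",(0,158,95))):print(n,proj("scene",np.r_[R@p[:2]+o,p[2]]))
roi[:]=0;roi[180:310,280:350]=1
c=big((H>20)&(H<35)&(S>120)&(V>100)&roi)[0];print("yellow",cv2.approxPolyDP(c,1.5,True)[:,0].tolist())
E
python3 lev.py
```

```text
red 144.5 (391.0939025878906, 281.9487609863281) [[403, 274], [398, 279], [393, 277], [389, 282], [380, 277], [378, 280], [395, 288], [403, 279]]
up [385.6 253.5]
down [391.9 276.8]
yellow [[335, 220], [330, 218], [311, 234], [312, 241], [317, 244], [335, 227]]
```

```bash
python3 -m crank '[{"grip":0,"x":0,"y":0,"z":-0.02,"yaw":0},{"grip":0,"x":0,"y":0,"z":-0.05,"yaw":0},{"grip":0,"x":0,"y":0,"z":-0.08,"yaw":0},{"grip":0,"x":0,"y":0,"z":-0.11,"yaw":0},{"grip":0,"x":0,"y":0,"z":-0.13,"yaw":0}]'
python3 -m crank '[{"grip":0,"x":0,"y":0,"z":0,"yaw":0},{"grip":0,"x":0,"y":0,"z":0,"yaw":0},{"grip":0,"x":0,"y":0,"z":0,"yaw":0},{"grip":0,"x":0,"y":0,"z":0,"yaw":0},{"grip":0,"x":0,"y":0,"z":0,"yaw":0}]'
python3 lev.py
```

```text
time_s: 20.07
ee_pos: [535.5, 254.9, 250.9]
ee_rot: [179.8, -0.1, 92.7]
force: [0.1, 0.9, 1.4]
gripper_width: 0.4
gripper_force: 0.0
time_s: 20.48
ee_pos: [534.2, 254.5, 246.3]
ee_rot: [-179.8, 0.1, 92.7]
force: [0.1, 0.3, -0.4]
gripper_width: 0.6
gripper_force: 0.0
red 359.5 (390.8082580566406, 276.97149658203125) [[387, 266], [378, 276], [378, 280], [395, 288], [403, 279], [403, 274]]
up [385.6 253.5]
down [391.9 276.8]
yellow [[335, 220], [331, 218], [326, 220], [312, 233], [312, 241], [317, 244], [335, 228]]
```

The lever is down and holding. A gentle touch will tell the pad height.

```bash
python3 -m crank '[{"grip":0,"x":0,"y":0,"z":0.03,"yaw":0},{"grip":0,"x":0,"y":0,"z":0.065,"yaw":0},{"grip":0,"x":0,"y":0,"z":0.1,"yaw":0},{"grip":0,"x":0,"y":0,"z":0.12,"yaw":0},{"grip":0,"x":0,"y":0,"z":0.128,"yaw":0}]'
python3 -m crank '[{"grip":0,"x":0,"y":0,"z":0.002,"yaw":0},{"grip":0,"x":0,"y":0,"z":0.004,"yaw":0},{"grip":0,"x":0,"y":0,"z":0.006,"yaw":0},{"grip":0,"x":0,"y":0,"z":0.007,"yaw":0},{"grip":0,"x":0,"y":0,"z":0.007,"yaw":0}]'
python3 -m crank '[{"grip":0,"x":0,"y":0,"z":0.001,"yaw":0},{"grip":0,"x":0,"y":0,"z":0.002,"yaw":0},{"grip":0,"x":0,"y":0,"z":0.003,"yaw":0},{"grip":0,"x":0,"y":0,"z":0.003,"yaw":0},{"grip":0,"x":0,"y":0,"z":0.003,"yaw":0}]'
```

```text
time_s: 20.95
ee_pos: [532.3, 253.7, 115.6]
ee_rot: [-179.6, 0.2, 92.7]
force: [-0.4, 0.5, 0.1]
gripper_width: 0.4
gripper_force: 0.0
time_s: 21.37
ee_pos: [535.4, 255.1, 114.0]
ee_rot: [179.9, -0.0, 92.7]
force: [0.1, 0.6, -1.0]
gripper_width: 0.7
gripper_force: 0.0
time_s: 21.78
ee_pos: [535.1, 255.0, 111.0]
ee_rot: [179.9, -0.0, 92.7]
force: [-1.2, -1.3, 5.5]
gripper_width: 0.5
gripper_force: 2.6
```

```bash
python3 -m crank '[{"grip":0,"x":0,"y":0,"z":-0.02,"yaw":0},{"grip":0,"x":0,"y":0,"z":-0.05,"yaw":0},{"grip":0,"x":0,"y":0,"z":-0.08,"yaw":0},{"grip":0,"x":0,"y":0,"z":-0.11,"yaw":0},{"grip":0,"x":0,"y":0,"z":-0.13,"yaw":0}]'
python3 -m crank '[{"grip":0,"x":0,"y":0,"z":0,"yaw":0},{"grip":0,"x":0,"y":0,"z":0,"yaw":0},{"grip":0,"x":0,"y":0,"z":0,"yaw":0},{"grip":0,"x":0,"y":0,"z":0,"yaw":0},{"grip":0,"x":0,"y":0,"z":0,"yaw":0}]'
python3 lev.py; python3 -c "
from workcell import *
print(job_done())"
```

```text
time_s: 22.2
ee_pos: [535.6, 255.1, 243.0]
ee_rot: [179.8, -0.1, 92.7]
force: [-0.0, -0.0, -0.5]
gripper_width: 0.1
gripper_force: 0.0
time_s: 22.62
ee_pos: [534.2, 254.5, 238.3]
ee_rot: [-179.8, 0.1, 92.7]
force: [0.5, 0.1, -0.4]
gripper_width: 0.5
gripper_force: 0.0
red 362.5 (390.73590087890625, 277.075439453125) [[387, 266], [378, 276], [378, 280], [393, 289], [403, 279], [403, 274]]
up [385.6 253.5]
down [391.9 276.8]
yellow [[335, 220], [329, 218], [311, 234], [312, 241], [316, 244], [335, 228]]
the job is handed in; nothing more can be done
None
```

The job is handed in: by my measurements the cassette stands in the clamp slot, yellow end up, with the lever held down by its detent, but `job_done()` gave no verdict; I swung it upright in a light grip instead of using the stand.

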